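# Pack seven tea tins into the round guest tray

## Robot

A 6-joint arm with a two-finger parallel gripper is mounted at the origin on the work surface. World frame = base frame: x ahead of the robot, y to its left, z up, the work surface at z = 0. Lengths are in m, angles in rad, forces in N, time in s.
With the tool pointing down it reaches from about 0.225 to 0.875 m from the base axis. Payload 3.4 kg.
Tool frame: the origin (TCP) lies on the centre line of the jaws, within the pads' length; the fingertips stand 19 mm ahead of it and the grasp point (between the pads) is the TCP (nose_length is the distance from the TCP to the fingertips, in m); z points along the fingers, y is the direction in which the jaws open and shut (so a half turn about z gives the same grasp; the last joint's range is limited). The gripper opens to 85 mm and grips with 20 to 120 N. Pads are 22 mm wide; open, the fingers measure 114 mm over their backs; the gripper's body (76 mm by 85 mm) begins 54 mm behind the grasp point. The pads swing forward as they close: fully open they stand 13 mm farther back than shut.
Start: joints at [1.121, 0.276, 1.505, -0, 1.361, -0.121], TCP at [0.186, 0.544, 0.25] pointing down, gripper open.
Joint ranges: [-2.89, 2.89], [-0.75, 2.08], [0.22, 2.7], [-1.18, 4.32], [0.11, 2.71], [-2.7, 2.7]. Speed limits (rad/s): [2.57, 2.57, 3.14, 3.14, 3.14, 3.14].

## Interface

Orientations are given as a unit quaternion [w, x, y, z].
In Python, from rig import * gives the robot as it stands.
- The arm moves only by the shell command python3 -m jog 'ROWS' [OPENING] [FORCE]. ROWS is JSON, one flat list of numbers, 6 for each row, row after row: the shift along the tool's x, y, z in mm, then the turn, a rotation vector about the tool's x, y, z in degrees. In form: [tx, ty, tz, wx, wy, wz, tx, ty, tz, wx, wy, wz, ...]. A call has 1 to 10 rows; each row is the pose to reach, as a shift and turn from the pose commanded when the call began, along the tool's axes at that moment; what a row does not reach only later rows make up. A row lasts 1/8 s, in which the tool goes at most 62.5 mm and 10.7 degrees, less where a joint would pass 70% of its speed; a pose out of reach is approached as far as the arm can. A call with a gripper value outside its range is refused whole. OPENING is the closure, from 0 (fully open) to 1 (shut), set as the call begins (- or left out, the last holds). The fingers move at their own pace and stop on an object; FORCE is the grip in N (left out, the last holds). Time passes only in rows, so rows that repeat a pose let the fingers close. It gives the time, the measured TCP pose, the force and the opening at its end, in the units of the state.
- get_state(): the state, without advancing time (a new reading comes with each control period).
- get_image(name): name is "scene" or "top" or "wrist"; returns a dict with "frame" (420x560x3 uint8, red, green, blue), "camera_matrix" (3x3 intrinsics, pixels), "rvec" (rotation vector, rad) and "tvec" (3), from world to camera coordinates, as OpenCV has them. Camera axes: x right, y down, z forward; pixel columns grow to the right and rows downward; lengths in m; the calibration is good to about 2 mm. A picture is of the moment at which its call begins. There is no depth.
- sign_off(): hands the job in, once; it reports no verdict.
The state is a dict: "clock": time; "qpos": joint angles; "qd": joint speeds; "effort": joint torques, N m; "position": TCP position; "ee_rot": TCP orientation; "contact_force": force on the tool from outside, world axes, zero at the start; "moment": the same for the moment, N m; "width": finger opening in m.
Only numpy, scipy, OpenCV 4.12 (cv2) and the standard library are available. Lean on these libraries where they do the work, as an engineer would, in place of code of your own. Each camera call takes 0.05 s, during which the arm holds its last target.

## Task

Get the two tea tins that were left out, one on the table and one on the book, into the round tray with the other five, so that all seven stand flat on its floor, one in the middle and six close round it. Make room by sliding the five that are in the tray together, never lifting them out, and set the two down in the gaps rather than dropping them from a height. Leave the book, remote, mug, bottle, phone and clock where they are.

Things in the scene. Friction and masses are not known exactly. Their poses are not given: they have to be found in the camera images.
- tray: Fixed round lilac-grey tray, open on top, with a scalloped bead outside: inside diameter 194 mm, floor 4 mm thick, wall 4 mm thick, rim 16 mm above the table (12 mm above its floor), 214 mm over the bead. Just big enough for seven of the tins: one in the middle, six round it against the wall, with about 4 mm to spare. Origin: centre of its underside, on the table. It cannot be moved.
- tin_red: Red-lidded tea tin: upright flat round tin, 62 mm across, 30 mm high, smooth straight sides over a tapered foot (53 mm across at the underside, full width from 5 mm up), about 90 g (65 to 125). Origin: centre of its underside; z up. Starts in the tray, standing on its floor, loose: it slides easily when pushed. The five stand spread out in a rough ring round the empty middle, up to 20 mm inside the wall, with gaps all too narrow for another tin.
- tin_yellow: Yellow-lidded tea tin: upright flat round tin, 62 mm across, 30 mm high, smooth straight sides over a tapered foot (53 mm across at the underside, full width from 5 mm up), about 90 g (65 to 125). Origin: centre of its underside; z up. Starts in the tray, standing on its floor, loose: it slides easily when pushed. The five stand spread out in a rough ring round the empty middle, up to 20 mm inside the wall, with gaps all too narrow for another tin.
- tin_green: Green-lidded tea tin: upright flat round tin, 62 mm across, 30 mm high, smooth straight sides over a tapered foot (53 mm across at the underside, full width from 5 mm up), about 90 g (65 to 125). Origin: centre of its underside; z up. Starts in the tray, standing on its floor, loose: it slides easily when pushed. The five stand spread out in a rough ring round the empty middle, up to 20 mm inside the wall, with gaps all too narrow for another tin.
- tin_blue: Blue-lidded tea tin: upright flat round tin, 62 mm across, 30 mm high, smooth straight sides over a tapered foot (53 mm across at the underside, full width from 5 mm up), about 90 g (65 to 125). Origin: centre of its underside; z up. Starts in the tray, standing on its floor, loose: it slides easily when pushed. The five stand spread out in a rough ring round the empty middle, up to 20 mm inside the wall, with gaps all too narrow for another tin.
- tin_orange: Orange-lidded tea tin: upright flat round tin, 62 mm across, 30 mm high, smooth straight sides over a tapered foot (53 mm across at the underside, full width from 5 mm up), about 90 g (65 to 125). Origin: centre of its underside; z up. Starts in the tray, standing on its floor, loose: it slides easily when pushed. The five stand spread out in a rough ring round the empty middle, up to 20 mm inside the wall, with gaps all too narrow for another tin.
- tin_violet: Violet-lidded tea tin: upright flat round tin, 62 mm across, 30 mm high, smooth straight sides over a tapered foot (53 mm across at the underside, full width from 5 mm up), about 90 g (65 to 125). Origin: centre of its underside; z up. Starts out on the table, on the robot's left.
- tin_black: Black-lidded tea tin: upright flat round tin, 62 mm across, 30 mm high, smooth straight sides over a tapered foot (53 mm across at the underside, full width from 5 mm up), about 90 g (65 to 125). Origin: centre of its underside; z up. Starts out on top of the dark blue book, on the robot's right.
- book: Bystander: dark blue paperback lying flat, 112 (x) by 180 (y) by 34 mm high, 0.45 kg, loose. Origin: centre of its underside. The black-lidded tin starts on it.
- remote: Bystander: white remote control lying flat, 180 (x) by 46 (y) by 20 mm high, loose, left of the violet-lidded tin. Origin: centre of its underside.
- mug: Bystander: white mug, 80 mm across, 90 mm high, handle to its +y (out to 76 mm from its axis), loose, standing beyond the violet-lidded tin. Origin: centre of its underside.
- bottle: Bystander: green bottle, 66 mm across, 200 mm high, loose, standing beyond the book. Origin: centre of its underside.
- phone: Bystander: white phone lying flat beyond the tray, 150 (x) by 72 (y) by 9 mm high, loose. Origin: centre of its underside.
- clock: Bystander: small round white alarm clock, 95 mm high, 90 mm wide, 40 mm deep, loose, standing far to the robot's right. Origin: under the middle of its dial (its front), on the table.

How it is judged:
By the outcome, as a careful person would: the job done as asked, in the order asked, and still so for the second after the job is handed in, with the robot touching nothing.
It also fails if it takes over 69 s, if anything falls off the work surface, if the arm or the gripper's body presses on something with over 40 N, if the wrist force passes 120 N, or if a joint passes its speed limit or range.

## Working session

There is one attempt and no reset: what is moved stays moved. The work goes in short steps, Python scripts to look and compute and a shell command to move; the robot and the scene stay as the last step left them, time stands still between calls to the robot, and variables do not carry over. Pictures are saved under pics/ and viewed, and the job is handed in when it is done.

```bash
ls; mkdir -p pics; python3 - <<'E'
from rig import *
import cv2
s=get_state(); print(s)
for n in ("scene","top","wrist"):
    d=get_image(n); cv2.imwrite(f"pics/{n}0.png",d["frame"][:,:,::-1]); print(n,d["camera_matrix"],d["rvec"],d["tvec"])
E
```

```text
pics
{'clock': 0.0, 'qpos': array([ 1.12096841e+00,  2.76600038e-01,  1.50614194e+00,  3.64394396e-06,
        1.36072079e+00, -1.20993611e-01]), 'qd': array([ 3.85854917e-04,  2.00273223e-04, -8.67550773e-05, -2.76031013e-04,
       -1.53094074e-03, -2.58861565e-03]), 'effort': array([-3.45829849e-04, -4.16761100e+01, -2.45811599e+01, -3.13081737e-04,
        1.12637656e-02,  1.91119636e-05]), 'position': array([0.18546983, 0.54373307, 0.24943331]), 'ee_rot': array([-2.64976432e-04,  1.63677676e-01,  9.86513428e-01, -8.96729122e-04]), 'contact_force': array([-0.46860332, -0.38610614,  0.29397991]), 'moment': array([ 0.01868881, -0.04123445, -0.00245651]), 'width': 0.0852043716199992}
scene [[485.13717636   0.         281.61838424]
 [  0.         485.13717636 209.23767476]
 [  0.           0.           1.        ]] [ 0.84171903  2.37483051 -1.29995637] [ 0.4957749  -0.14445688  1.62406084]
top [[420.34950887   0.         272.40271832]
 [  0.         420.34950887 205.09782605]
 [  0.           0.           1.        ]] [ 2.16920242 -2.10603924  0.19372505] [-0.07772965  0.5749217   1.44281172]
wrist [[317.2711737    0.         276.72423476]
 [  0.         317.2711737  210.39956011]
 [  0.           0.           1.        ]] [-2.34583349 -1.67978369 -0.25199079] [-0.57470576 -0.03854228  0.38144448]
```

View pics/scene0.png

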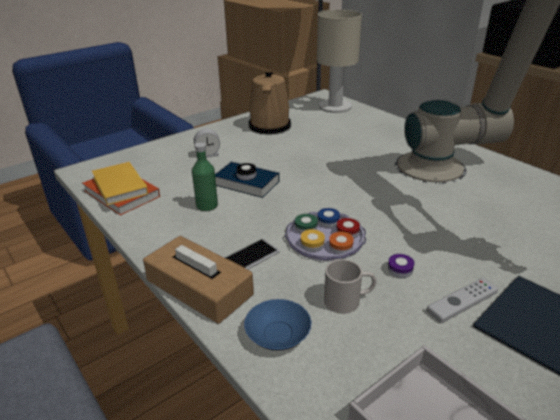

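View pics/top0.png

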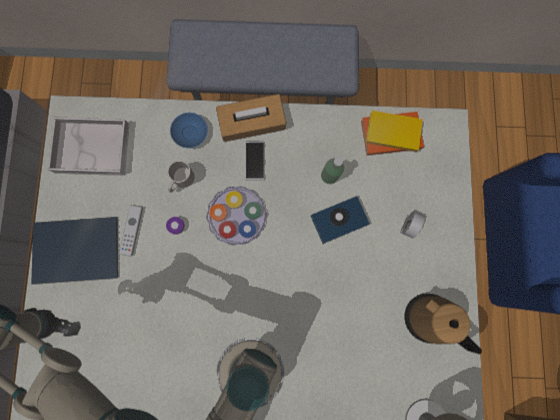

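View pics/wrist0.png

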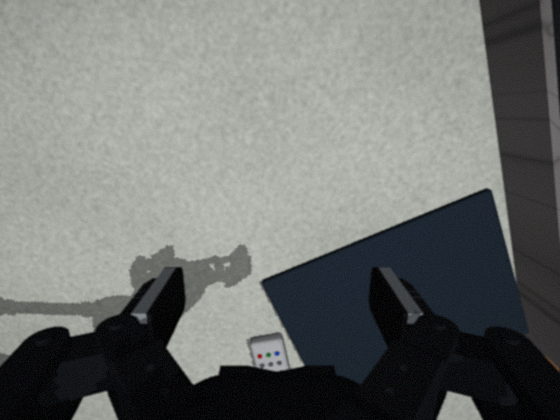

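The scene view shows the tray with its five tins at about (325,232), violet at (401,264), and black on the book at (247,171). In the top view the tray is at (237,216), violet at (175,225) and black at (340,217). The wrist view only shows the table and mat. Next I'll measure with colour masks.

```bash
cat > h.py <<'E'
from rig import *
import cv2, numpy as np
from scipy.spatial.transform import Rotation as R
HUE={'red':(172,6),'orange':(7,17),'yellow':(20,32),'green':(45,88),'blue':(98,122),'violet':(125,155)}
def cam(d): 
    Rm,_=cv2.Rodrigues(np.array(d["rvec"],float)); return d["camera_matrix"],Rm,np.array(d["tvec"],float).ravel()
def ray(d,uv,z):
    K,Rm,t=cam(d); c=-Rm.T@t; v=Rm.T@np.linalg.solve(K,[uv[0],uv[1],1.]); return c+v*(z-c[2])/v[2]
def proj(d,p):
    return cv2.projectPoints(np.array(p,float).reshape(-1,1,3),np.array(d["rvec"],float),np.array(d["tvec"],float),d["camera_matrix"],None)[0].reshape(-1,2)
def grab(n,name):
    d=get_image(n); cv2.imwrite(f"pics/{name}.png",d["frame"][:,:,::-1]); return d
def mask(d,c,smin=110,vmin=50):
    h=cv2.cvtColor(d["frame"],cv2.COLOR_RGB2HSV); lo,hi=HUE[c]
    H=h[...,0]; m=((H>=lo)&(H<=hi)) if lo<hi else ((H>=lo)|(H<=hi))
    return (m&(h[...,1]>=smin)&(h[...,2]>=vmin)).astype(np.uint8)
def lid(d,c,z,near=None,rad=40,**k):
    m=mask(d,c,**k)
    if near is not None:
        roi=np.zeros_like(m); cv2.circle(roi,(int(near[0]),int(near[1])),rad,1,-1); m=m*roi
    n,l,st,ce=cv2.connectedComponentsWithStats(m)
    if n<2: return None
    i=1+np.argmax(st[1:,4]); cs,_=cv2.findContours((l==i).astype(np.uint8),cv2.RETR_EXTERNAL,cv2.CHAIN_APPROX_NONE)
    pts=max(cs,key=len).reshape(-1,2)
    hull=cv2.convexHull(pts).reshape(-1,2)
    w=np.array([ray(d,p,z)[:2] for p in pts],np.float32)
    (cx,cy),r=cv2.minEnclosingCircle(w)
    mo=cv2.moments(hull); uv=(mo['m10']/mo['m00'],mo['m01']/mo['m00'])
    return dict(uv=np.round(uv,1),cen=np.round(ray(d,uv,z)[:2]*1000,1),enc=np.round([cx*1000,cy*1000],1),r=round(r*1000,1),area=int(st[i,4]))
E
python3 - <<'E'
from h import *
d=get_image("top"); s=get_image("scene")
near=dict(red=(229,230),orange=(218,212),yellow=(234,199),green=(254,211),blue=(248,229))
for c,n in near.items(): print(c,lid(d,c,.034,n,14))
print('violet',lid(d,'violet',.03,(175,225),20))
nr=dict(red=(348,226),orange=(342,241),yellow=(313,239),green=(306,221),blue=(328,216))
for c,n in nr.items(): print('s',c,lid(s,c,.034,n,16))
print('s violet',lid(s,'violet',.03,(401,264),25))
for uv in [(237,216),(340,217)]: print(ray(d,uv,.016),ray(d,uv,.064))
print('s black',ray(s,(247,169),.064))
for n,dd,x in(("top",d,(160,120,260,140)),("scene",s,(180,130,260,160))):
    c=dd["frame"][x[1]:x[1]+x[3],x[0]:x[0]+x[2]]; cv2.imwrite(f"pics/{n}z.png",cv2.resize(c,None,fx=3,fy=3,interpolation=cv2.INTER_CUBIC)[:,:,::-1])
E
```

```text
red {'uv': array([226.9, 229.4]), 'cen': array([487.4,  98. ]), 'enc': array([487.6,  97.8]), 'r': 29.6, 'area': 162}
orange {'uv': array([217.8, 211.9]), 'cen': array([549. , 133.3]), 'enc': array([549.2, 133.1]), 'r': 30.6, 'area': 182}
yellow {'uv': array([233.7, 199. ]), 'cen': array([597.4,  78.7]), 'enc': array([597.5,  79.1]), 'r': 30.6, 'area': 181}
green None
blue {'uv': array([246.9, 228.5]), 'cen': array([492.5,  27.4]), 'enc': array([492.9,  27.6]), 'r': 29.2, 'area': 138}
violet {'uv': array([174.5, 225. ]), 'cen': array([498. , 285.2]), 'enc': array([498.1, 285.4]), 'r': 30.0, 'area': 150}
s red {'uv': array([347.6, 225.8]), 'cen': array([496.3, 106.2]), 'enc': array([498.7, 104. ]), 'r': 37.9, 'area': 215}
s orange {'uv': array([341.1, 240.1]), 'cen': array([553.6, 140.3]), 'enc': array([552.8, 139.3]), 'r': 39.8, 'area': 297}
s yellow {'uv': array([312. , 237.7]), 'cen': array([603.7,  86. ]), 'enc': array([602.6,  84.3]), 'r': 38.5, 'area': 264}
s green {'uv': array([304.2, 222.5]), 'cen': array([573.9,  21.2]), 'enc': array([567.3,  18.7]), 'r': 28.8, 'area': 52}
s blue {'uv': array([328.3, 215.4]), 'cen': array([501.1,  37.4]), 'enc': array([500. ,  37.7]), 'r': 34.6, 'area': 174}
s violet {'uv': array([401.2, 263.2]), 'cen': array([505.1, 293.4]), 'enc': array([504.6, 294. ]), 'r': 34.0, 'area': 255}
[0.53884746 0.06562595 0.016     ] [0.53201667 0.06200315 0.064     ]
[ 0.54650059 -0.30691207  0.016     ] [ 0.53942555 -0.29864558  0.064     ]
s black [ 0.54799169 -0.2772298   0.064     ]
```

View pics/topz.png

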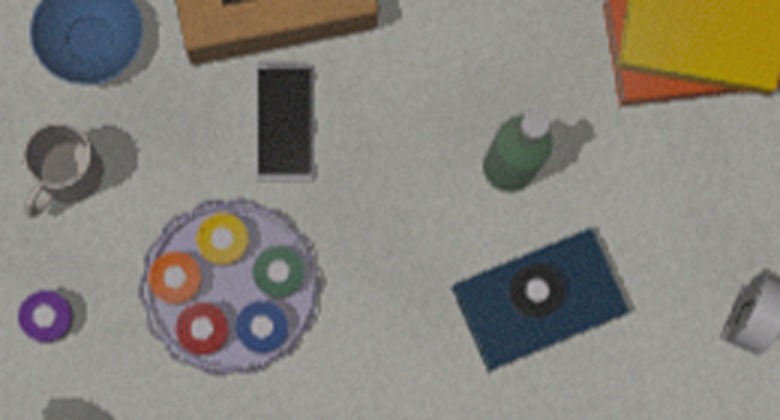

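Top view: violet at (498,285) and the tray centre at about (539,65). The ring angles are yellow 14°, orange 82°, red 147°, blue 220° and green about 286°, so the widest gap is between green and yellow. The next look is a close one with the wrist camera over the tray, so I need the camera offset first.

```bash
python3 - <<'E'
from h import *
import rig; print([x for x in dir(rig) if not x.startswith('__')], getattr(rig,'nose_length',None))
d=get_image("wrist"); K,Rm,t=cam(d); c=-Rm.T@t
s=get_state(); q=s["ee_rot"]; T=R.from_quat([q[1],q[2],q[3],q[0]])
print('cam in tool',T.inv().apply(c-s["position"]), 'axis in tool',T.inv().apply(Rm.T[:,2]))
print(T.as_matrix())
# look position: axis hits tray
print((T.inv().apply(np.array([.50,.065,.25])-s["position"]))*1000)
# book, black tin in top
d=get_image("top")
for uv in [(339.3,216.7)]: print('black',ray(d,uv,.064))
f=d["frame"]; h=cv2.cvtColor(f,cv2.COLOR_RGB2HSV)
m=((h[...,0]>95)&(h[...,0]<115)&(h[...,1]>100)).astype(np.uint8); m[:, :300]=0; m[:,375:]=0; m[:190]=0;m[250:]=0
cs,_=cv2.findContours(m,cv2.RETR_EXTERNAL,cv2.CHAIN_APPROX_NONE); c=max(cs,key=cv2.contourArea)
b=cv2.boxPoints(cv2.minAreaRect(c)); print(b,[np.round(ray(d,p,.034)[:2]*1000) for p in b])
E
```

```text
['MotionError', 'get_image', 'get_state', 'nose_length', 'sign_off'] 0.019
cam in tool [ 0.07645974  0.00063424 -0.12492852] axis in tool [-2.96364890e-01 -4.19586947e-04  9.55074697e-01]
[[-9.46422873e-01  3.22929802e-01 -2.97706816e-04]
 [ 3.22929922e-01  9.46422722e-01 -5.45253174e-04]
 [ 1.05677995e-04 -6.12178514e-04 -9.99999807e-01]]
[-4.52248462e+02 -3.51876930e+02  1.61930999e-01]
black [ 0.54041327 -0.29618581  0.064     ]
[[311.58624 215.03452]
 [356.4828  195.79312]
 [368.22418 223.18967]
 [323.32764 242.43106]] [array([ 548., -202.]), array([ 623., -363.]), array([ 525., -405.]), array([ 451., -245.])]
```

```bash
python3 -m jog '[-228,-167,0,0,0,6, -455,-333,0,0,0,11, -455,-333,0,0,0,11, -455,-333,0,0,0,11, -455,-333,0,0,0,11, -455,-333,0,0,0,11, -455,-333,0,0,0,11, -455,-333,0,0,0,11, -455,-333,0,0,0,11, -455,-333,0,0,0,11]' 1 30; python3 - <<'E'
from h import *
s=get_state(); print(s["clock"],s["position"],s["ee_rot"],s["width"]); grab("wrist","w1")
E
```

```text
clock: 1.6
position: [0.5113, 0.0785, 0.25]
ee_rot: [0.001, 0.26, 0.966, -0.0]
contact_force: [0.3, 0.9, -0.5]
width: 0.0001
1.6 [0.51130158 0.07847223 0.25004336] [ 7.51048204e-04  2.60234197e-01  9.65545116e-01 -4.76627475e-04] 0.0001296511556909664
```

```bash
python3 -m jog '[-5,0,0,0,0,0]' 
```

```text
clock: 1.78
position: [0.5123, 0.0803, 0.2502]
ee_rot: [-0.001, 0.257, 0.966, 0.0]
contact_force: [-0.4, 0.0, -1.0]
width: 0.0002
```

View pics/w1.png

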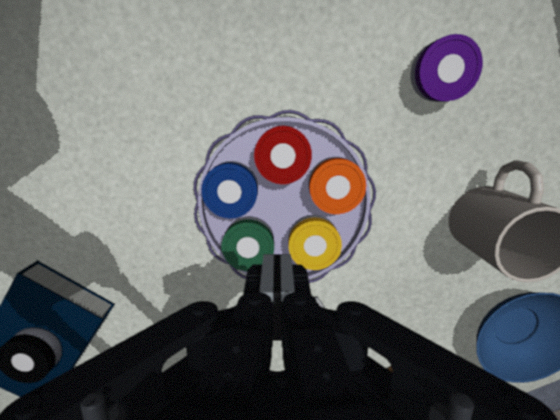

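The wrist view shows the tray centred at (285,195): red (283,155), orange (338,187), yellow (315,245), green (248,246), blue (230,191), with violet at (450,68). I'll measure from this view.

```bash
cat >> h.py <<'E'
def white(d,near,z,rad=16):
    # white disc in the middle of a lid
    h=cv2.cvtColor(d["frame"],cv2.COLOR_RGB2HSV); m=((h[...,1]<60)&(h[...,2]>150)).astype(np.uint8)
    roi=np.zeros_like(m); cv2.circle(roi,tuple(int(round(x)) for x in near),rad,1,-1); m*=roi
    n,l,st,ce=cv2.connectedComponentsWithStats(m); i=1+np.argmax(st[1:,4]) if n>1 else None
    return None if i is None else (np.round(ce[i],1),int(st[i,4]),np.round(ray(d,ce[i],z)[:2]*1000,1))
def tray(d,seed):
    # inner rim seen as lilac disc: outer contour incl. bead at z~rim
    h=cv2.cvtColor(d["frame"],cv2.COLOR_RGB2HSV); m=((h[...,0]>108)&(h[...,0]<140)&(h[...,1]>22)&(h[...,2]>60)).astype(np.uint8)
    for c in HUE: m|=mask(d,c)
    roi=np.zeros_like(m); cv2.circle(roi,tuple(seed),112,1,-1); m*=roi
    m=cv2.morphologyEx(m,cv2.MORPH_OPEN,np.ones((3,3)))
    n,l,st,ce=cv2.connectedComponentsWithStats(m); i=1+np.argmax(st[1:,4])
    cs,_=cv2.findContours((l==i).astype(np.uint8),cv2.RETR_EXTERNAL,cv2.CHAIN_APPROX_NONE); p=max(cs,key=len).reshape(-1,2)
    w=np.array([ray(d,x,.010)[:2] for x in cv2.convexHull(p).reshape(-1,2)],np.float32)*1000
    return cv2.minEnclosingCircle(w), w
def rep(C,d_):
    C=np.array(C)
    for k,v in d_.items():
        r=np.array(v)-C; print(k,np.round(v,1),'R %.1f ang %.1f'%(np.hypot(*r),np.degrees(np.arctan2(r[1],r[0]))%360))
E
python3 - <<'E'
from h import *
d=grab("wrist","w2"); t=grab("top","t2")
seeds=dict(red=(283,155),orange=(338,187),yellow=(315,245),green=(248,246),blue=(230,191))
P={}
for c,n in seeds.items():
    print(c,lid(d,c,.034,n,34,smin=80,vmin=30)); print(white(d,n,.034))
print('violet',lid(d,'violet',.03,(450,68),40,smin=80,vmin=30),white(d,(450,68),.03))
print('black',white(d,(22,362),.064))
(c,r),w=tray(d,(285,195)); print('tray',c,r)
print(w.min(0),w.max(0))
(c,r),w=tray(t,(237,216)); print('tray top',c,r,w.min(0),w.max(0))
E
```

```text
red {'uv': array([280.4, 155.3]), 'cen': array([486.3, 100.3]), 'enc': array([486.7,  99.8]), 'r': 31.4, 'area': 2164}
(array([280.5, 156. ]), 474, array([487., 100.]))
orange {'uv': array([334.8, 186.5]), 'cen': array([545.6, 135.4]), 'enc': array([546.2, 135.6]), 'r': 32.1, 'area': 2043}
(array([335.3, 187.8]), 413, array([547.2, 135.2]))
yellow {'uv': array([311.9, 244.3]), 'cen': array([594. ,  81.3]), 'enc': array([594.4,  81.1]), 'r': 33.6, 'area': 1827}
(array([312.4, 246.2]), 349, array([596.4,  80.6]))
green {'uv': array([244.8, 245.1]), 'cen': array([556.1,  13. ]), 'enc': array([556.9,  12.6]), 'r': 32.7, 'area': 1573}
(array([245. , 247.5]), 361, array([558.8,  11.6]))
blue {'uv': array([227.1, 190.5]), 'cen': array([490.6,  30.1]), 'enc': array([491.2,  29.9]), 'r': 32.5, 'area': 2053}
(array([226.8, 191.6]), 438, array([491.5,  29.2]))
violet {'uv': array([446.4,  69.8]), 'cen': array([495.2, 286.4]), 'enc': array([495.7, 285.9]), 'r': 33.2, 'area': 2848} (array([448.7,  69.7]), 570, array([496.3, 288.5]))
black (array([ 18.5, 361.6]), 262, array([ 540.8, -293.9]))
tray (541.9312744140625, 69.96819305419922) 109.69825744628906
[433.40237 -39.51292] [651.166   173.64539]
tray top (922.2575073242188, 30.88970947265625) 132.53892517089844 [840.2777 -99.6399] [966.6544  159.51094]
```

```bash
sed -i 's/def tray(d,seed):/def tray(d,seed,rad=112):/; s/tuple(seed),112,1/tuple(seed),rad,1/' h.py; python3 - <<'E'
from h import *
t=get_image("top"); d=get_image("wrist")
h=cv2.cvtColor(t["frame"],cv2.COLOR_RGB2HSV)
(c,r),w=tray(t,(237,216),36); print('tray top',c,r,w.min(0),w.max(0),cv2.fitEllipse(w))
(c,r),w=tray(d,(282,195)); print('tray w',c,r,w.min(0),w.max(0),cv2.fitEllipse(w))
# white discs in top
for k,n in dict(red=(227,229),orange=(218,212),yellow=(234,199),green=(253,210),blue=(247,229)).items(): print(k,white(t,n,.034,6))
print('black',white(t,(339,217),.064,8),'violet',white(t,(175,225),.03,6))
g=d["frame"][90:300,170:400]; cv2.imwrite("pics/wz.png",cv2.resize(g,None,fx=2.8,fy=2.8)[:,:,::-1])
# draw inner rim for candidate centres
im=d["frame"][:,:,::-1].copy(); a=np.radians(np.arange(0,360,3))
for (C,col) in (((541,68),(0,0,255)),):
    for rr,z in ((.097,.016),(.107,.01)):
        for p in proj(d,[(C[0]/1e3+rr*np.cos(x),C[1]/1e3+rr*np.sin(x),z) for x in a]): cv2.circle(im,(int(p[0]),int(p[1])),0,col,-1)
cv2.imwrite("pics/wd.png",cv2.resize(im[90:300,170:400],None,fx=2.8,fy=2.8,interpolation=cv2.INTER_NEAREST))
E
```

```text
tray top (495.8949890136719, 18.81755828857422) 71.37577056884766 [441.89862 -32.41862] [549.89136   66.112755] ((499.55975341796875, 20.50652503967285), (79.03895568847656, 136.50701904296875), 50.0162353515625)
tray w (541.9067993164062, 70.24213409423828) 109.47279357910156 [433.46164  -39.187683] [650.0501  176.66641] ((540.4129638671875, 71.51639556884766), (211.4666290283203, 217.42286682128906), 124.38644409179688)
red (array([225.6, 229. ]), 26, array([488.5, 102.6]))
orange None
yellow None
green (array([252.3, 209.8]), 30, array([560.3,  10.4]))
blue (array([246.7, 228.5]), 34, array([492.5,  28. ]))
black (array([338.7, 216.4]), 32, array([ 541.3, -293.9])) violet (array([174.1, 224.9]), 38, array([498. , 286.7]))
```

View pics/wd.png

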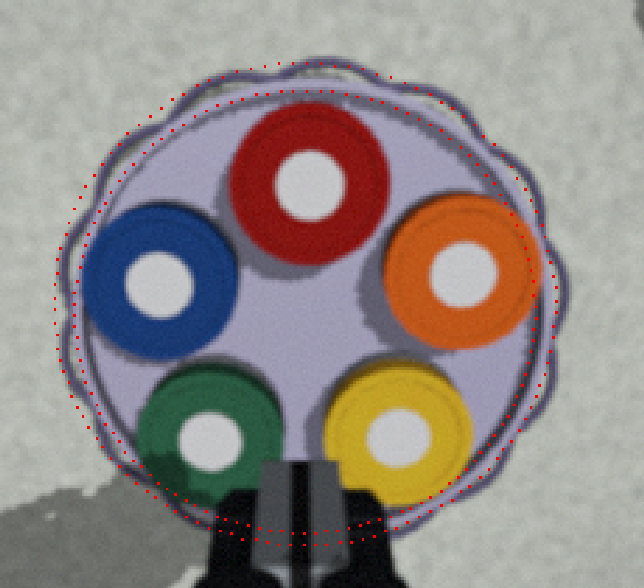

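The drawn rim puts the tray centre near (541,71). The ring then measures red 152°, orange 85°, yellow 10°, green 286° and blue 220°, all at R 56–65. The plan:

1. Go down in the middle with the jaws shut and slide out along 330° between green and yellow.
2. Open the jaws to slide the five round into an arc.
3. Set a tin in the gap and push it to the middle.
4. Set the last tin in the gap.

```bash
cat >> h.py <<'E'
def to(x,y,z=None,jaw=None):
    s=get_state(); q=s["ee_rot"]; T=R.from_quat([q[1],q[2],q[3],q[0]]); M=T.as_matrix()
    p=s["position"]; z=p[2]*1000 if z is None else z
    v=T.inv().apply(np.array([x,y,z])-p*1000); ja=np.degrees(np.arctan2(M[1,1],M[0,1]))
    # rotation vector to pointing-down with given jaw angle
    j=ja if jaw is None else jaw
    b=[(j+180*k) for k in(-1,0,1)]; j=min(b,key=lambda a:abs((a-ja+180)%360-180)); jr=np.radians(j)
    Y=np.array([np.cos(jr),np.sin(jr),0]); Z=np.array([0,0,-1.]); X=np.cross(Y,Z)
    rv=np.degrees((T.inv()*R.from_matrix(np.c_[X,Y,Z])).as_rotvec())
    print('at',np.round(p*1000,1),'jaw %.1f'%ja,'shift',np.round(v,1),'turn',np.round(rv,1),'w %.1f q6 %.2f'%(s["width"]*1000,s["qpos"][5]))
E
python3 -c "
from h import *
to(540,71,95,60);to(540,71,30,60)"
```

```text
at [512.6  80.8 250.5] jaw 60.3 shift [-28.7   5.1 155.5] turn [ 0.  -0.   0.3] w 0.0 q6 -1.03
at [512.6  80.8 250.5] jaw 60.3 shift [-28.7   5.  220.5] turn [ 0.  -0.   0.3] w 0.0 q6 -1.03
```

```bash
python3 -m jog '[-20,4,50,0,0,0, -29,5,105,0,0,0, -29,5,155,0,0,0, -29,5,185,0,0,0, -29,5,205,0,0,0, -29,5,213,0,0,0, -29,5,220,0,0,0, -29,5,220,0,0,0]'; python3 - <<'E'
from h import *
grab("wrist","w3"); a=541+66*np.cos(np.radians(330)),71+66*np.sin(np.radians(330)); print(a); to(*a,30,60)
E
```

```text
clock: 2.98
position: [0.5409, 0.0698, 0.0306]
ee_rot: [0.0, 0.257, 0.966, 0.0]
contact_force: [-0.0, 0.2, 0.6]
width: -0.0
(np.float64(598.157676649773), np.float64(37.99999999999997))
at [541.2  69.8  30.9] jaw 60.2 shift [-65.2   0.8   0.9] turn [0.  0.1 0.2] w -0.1 q6 -1.05
```

View pics/w3.png

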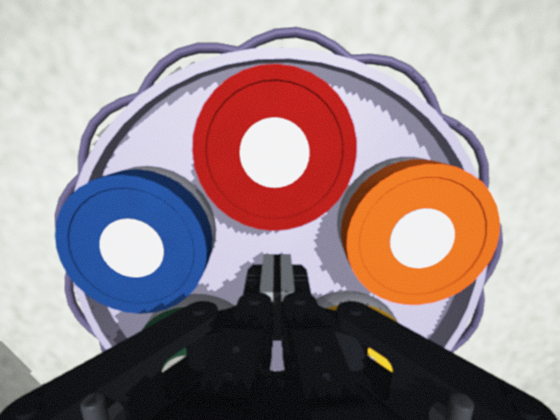

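The closed nose is at (275,270) on the tray floor, clear of red, blue and orange. Now I'll slide it outward between green and yellow.

```bash
python3 -m jog '[-7,0,0,0,0,0, -14,0,0,0,0,0, -21,0,0,0,0,0, -28,0,0,0,0,0, -35,0,0,0,0,0, -42,0,0,0,0,0, -49,0,0,0,0,0, -56,1,0,0,0,0, -62,1,0,0,0,0, -65,1,0,0,0,0]'; python3 - <<'E'
from h import *
grab("wrist","w4");grab("scene","s4"); to(598,38,30,60)
t=grab("top","t4"); cv2.imwrite("pics/t4.png",cv2.resize(t["frame"][150:260,150:330],None,fx=4,fy=4)[:,:,::-1])
E
```

```text
clock: 4.28
position: [0.5984, 0.038, 0.0304]
ee_rot: [0.0, 0.258, 0.966, 0.0]
contact_force: [-0.4, -0.1, 0.0]
width: -0.0001
at [598.1  38.   30.4] jaw 60.1 shift [ 0.1 -0.1  0.4] turn [0.  0.  0.1] w -0.1 q6 -1.10
```

View pics/w4.png

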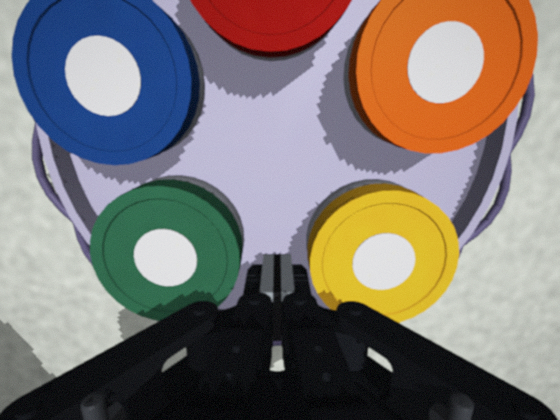

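View pics/t4.png

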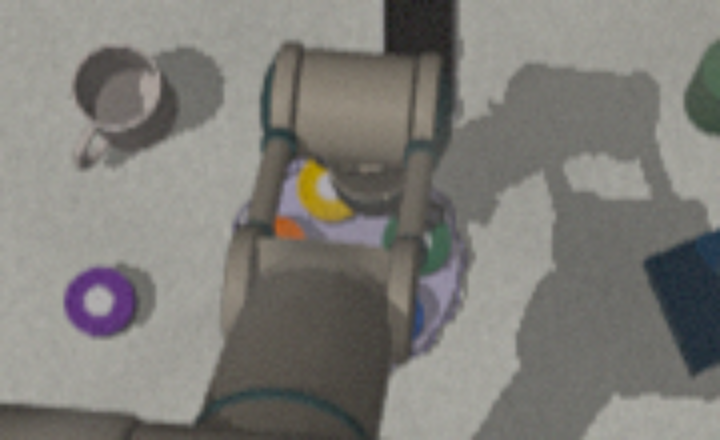

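The nose now sits in the gap with green at (165,258) and yellow at (385,262) on either side. I'll open in steps.

```bash
python3 -m jog '[0,0,0,0,0,0, 0,0,0,0,0,0, 0,0,1,0,0,0, 0,0,2,0,0,0]' 0.6 40;  python3 -m jog '[0,0,1,0,0,0, 0,0,2,0,0,0, 0,0,3,0,0,0, 0,0,3,0,0,0]' 0.35; python3 - <<'E'
from h import *
grab("wrist","w5"); to(598,38,30,60)
E
```

```text
clock: 4.92
position: [0.5976, 0.0382, 0.0283]
ee_rot: [-0.0, 0.257, 0.966, 0.0]
contact_force: [-0.2, -0.2, 0.5]
width: 0.0346
clock: 5.42
position: [0.5977, 0.0381, 0.0252]
ee_rot: [0.0, 0.257, 0.966, 0.0]
contact_force: [0.4, -0.7, -0.6]
width: 0.0558
at [597.8  38.1  25.3] jaw 60.2 shift [-0.2  0.  -4.7] turn [0.  0.  0.2] w 55.4 q6 -1.10
```

View pics/w5.png

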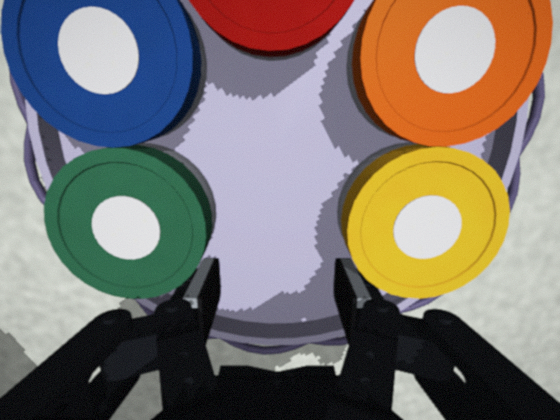

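Green and yellow have slid apart cleanly to (125,225) and (428,225). I'll open further.

```bash
python3 -m jog '[0,0,1,0,0,0, 0,0,2,0,0,0, 0,0,2,0,0,0, 0,0,2,0,0,0]' 0.14; python3 - <<'E'
from h import *
grab("wrist","w6"); to(598,38,30,60)
E
```

```text
clock: 5.98
position: [0.5977, 0.0381, 0.0233]
ee_rot: [0.0, 0.257, 0.966, 0.0]
contact_force: [1.4, -0.7, -0.8]
width: 0.0735
at [597.7  38.1  23.3] jaw 60.2 shift [-0.3  0.  -6.7] turn [0.  0.  0.2] w 73.2 q6 -1.10
```

View pics/w6.png

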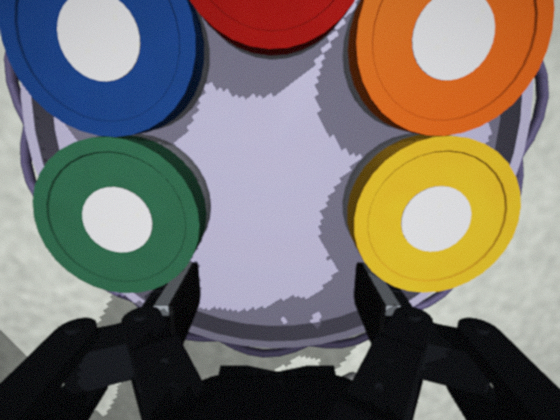

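```bash
python3 -m jog '[0,0,-30,0,0,0, 10,0,-80,0,0,0, 30,0,-130,0,0,0, 60,0,-190,0,0,0, 90,0,-230,0,0,0, 100,0,-230,0,0,0, 100,0,-230,0,0,0]' ; python3 - <<'E'
from h import *
d=grab("wrist","w7")
for c in ('red','orange','yellow','green','blue'):
    l=lid(d,c,.034,smin=90,vmin=40); print(c,l, white(d,l['uv'],.034,12))
E
```

```text
clock: 6.9
position: [0.5098, 0.0881, 0.2528]
ee_rot: [-0.0, 0.257, 0.966, -0.0]
contact_force: [0.1, 0.2, -0.4]
width: 0.0733
red {'uv': array([277.8, 158.8]), 'cen': array([485.8, 103.4]), 'enc': array([486.8, 103.1]), 'r': 31.9, 'area': 2131} (array([278., 159.]), 439, array([486.1, 103.4]))
orange {'uv': array([327.2, 184.2]), 'cen': array([537.2, 137. ]), 'enc': array([538., 136.]), 'r': 32.3, 'area': 2024} (array([327.6, 184.8]), 393, array([538.1, 137. ]))
yellow {'uv': array([328.7, 235.9]), 'cen': array([592.8, 110.5]), 'enc': array([592.8, 109.5]), 'r': 33.3, 'area': 1812} (array([329.2, 237.1]), 354, array([594.5, 110.3]))
green {'uv': array([224.8, 234.2]), 'cen': array([531.1,   6.6]), 'enc': array([532. ,   6.6]), 'r': 32.4, 'area': 1620} (array([224.5, 235.7]), 355, array([532.5,   5.4]))
blue {'uv': array([529.8, 329.8]), 'cen': array([836.1, 275.7]), 'enc': array([850.9, 260.2]), 'r': 70.2, 'area': 3702} None
```

View pics/w7.png

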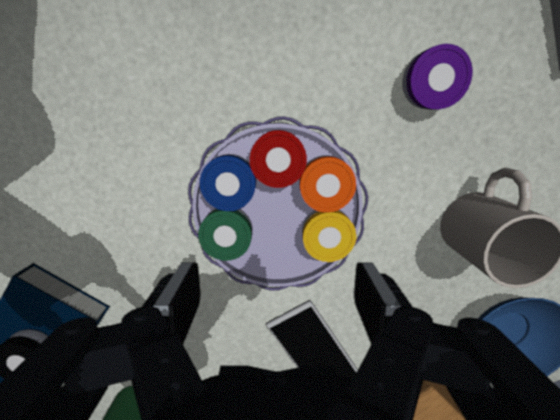

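Five tins now form an arc in the wrist view: green (225,236), blue (228,184), red (278,159), orange (328,185), yellow (329,237). Green is at 263° and yellow at 36°, both R≈66, so the gap is about 134° centred near 329°. Next I need the fingertip depth and violet's position.

```bash
python3 - <<'E'
from h import *
d=get_image("wrist"); K,Rm,t=cam(d); c=-Rm.T@t
s=get_state(); q=s["ee_rot"]; T=R.from_quat([q[1],q[2],q[3],q[0]])
for uv,y in (((197,265),-.0366),((358,265),.0366),((197,265),.0366),((358,265),-.0366)):
    o=T.inv().apply(c-s["position"]); v=T.inv().apply(Rm.T@np.linalg.solve(K,[*uv,1.])); print(uv,np.round((o+v*(y-o[1])/v[1])*1000,1))
print(white(d,(442,78),.03), lid(d,'violet',.03))
t=get_image("top"); print(white(t,(174,225),.03,6))
to(500,285,120,60)
E
```

```text
(197, 265) [  8.8 -36.6   8.2]
(358, 265) [12.1 36.6  1.9]
(197, 265) [ 143.4   36.6 -255.4]
(358, 265) [ 143.7  -36.6 -256.1]
(array([441.9,  76.2]), 561, array([496.6, 288.2])) {'uv': array([441.1,  75.7]), 'cen': array([495.7, 287.8]), 'enc': array([496.1, 287.1]), 'r': 31.5, 'area': 2533}
(array([174.1, 224.9]), 38, array([498. , 286.7]))
at [510.7  87.5 251.6] jaw 60.1 shift [107.3 166.2 131.5] turn [-0.1 -0.1  0.1] w 73.4 q6 -1.01
```

```bash
python3 -m jog '[30,45,50,0,0,0, 60,90,100,0,0,0, 85,130,140,0,0,0, 107,167,165,0,0,0, 107,167,185,0,0,0, 107,167,205,0,0,0, 107,167,220,0,0,0, 107,167,231,0,0,0, 107,167,231,0,0,0]' 0; python3 - <<'E'
from h import *
d=grab("wrist","w8"); to(500.3,285.6,20,60)
E
```

```text
clock: 8.18
position: [0.5009, 0.2854, 0.0214]
ee_rot: [-0.001, 0.258, 0.966, -0.001]
contact_force: [0.5, -0.0, 0.1]
width: 0.0854
at [501.4 285.7  22.2] jaw 60.1 shift [ 1.  -0.6  2.2] turn [-0.  -0.   0.1] w 85.6 q6 -0.65
```

View pics/w8.png

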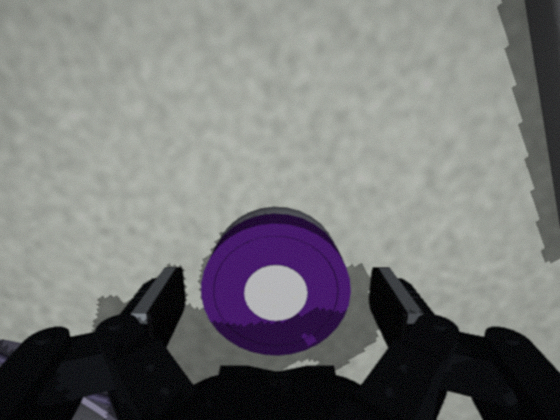

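Violet at (276,292) is centred between the pads. Gripping.

```bash
python3 -m jog '[0,0,1,0,0,0, 0,0,1,0,0,0, 0,0,1,0,0,0, 0,0,1,0,0,0, 0,0,-8,0,0,0, 0,0,-30,0,0,0, 0,0,-60,0,0,0, 0,0,-60,0,0,0]' 1 30; python3 - <<'E'
from h import *
d=grab("wrist","w9"); s=get_state(); q=s["ee_rot"]; T=R.from_quat([q[1],q[2],q[3],q[0]])
for zb in (48,52): 
  w=white(d,(276,290),(s["position"][2]*1000+zb-42-10+2)/1000,40); print(w, T.inv().apply(np.r_[w[2]/1000,0]-np.r_[s["position"][:2],0])*1000)
print(lid(d,'violet',(s["position"][2]+.010)))
C=np.array([541,71]);a=np.radians(329.4); p=C+69*np.array([np.cos(a),np.sin(a)]); print(p); to(*p,80,59.4)
E
```

```text
clock: 9.22
position: [0.5027, 0.2867, 0.0846]
ee_rot: [0.002, 0.257, 0.966, 0.002]
contact_force: [-0.5, -0.2, -0.7]
width: 0.0608
(array([276.1, 290.1]), 2610, array([504.3, 286.1])) [-2.43074577  1.28438007  0.00487925]
(array([276.1, 290.1]), 2610, array([502.1, 287.3])) [0.07467372 1.23085694 0.00197759]
{'uv': array([276.8, 283.3]), 'cen': array([495.2, 291.5]), 'enc': array([496.9, 290.7]), 'r': 32.8, 'area': 13198}
[600.39119986  35.87614231]
at [501.6 286.2  83.1] jaw 60.2 shift [-210.3 -168.     3.1] turn [0.1 0.1 0.8] w 61.3 q6 -0.65
```

View pics/w9.png

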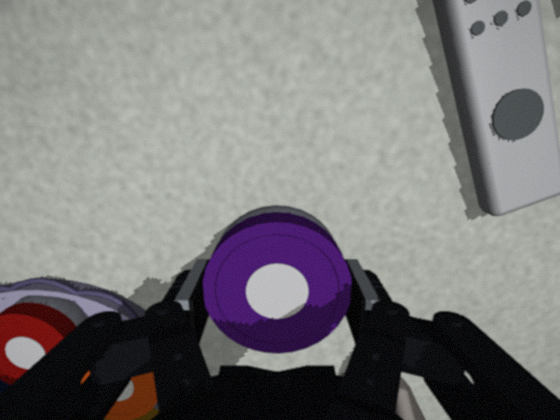

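Violet is held level, with its lid centre at (276,290). I'll carry it over the gap.

```bash
python3 -m jog '[-40,-32,-5,0,0,0, -85,-68,-5,0,0,0, -130,-104,-5,0,0,0, -170,-136,0,0,0,1, -200,-160,3,0,0,1, -210,-168,3,0,0,1, -210,-168,3,0,0,1, -210,-168,3,0,0,1]'; python3 - <<'E'
from h import *
d=grab("wrist","w10"); to(600.4,35.9,26,59.4)
E
```

```text
clock: 10.28
position: [0.5988, 0.0371, 0.0789]
ee_rot: [-0.001, 0.265, 0.964, 0.0]
contact_force: [0.1, 0.2, -1.3]
width: 0.0611
at [598.9  37.2  79.1] jaw 59.2 shift [-2.  -0.3 53.1] turn [ 0.  -0.1 -0.2] w 61.1 q6 -1.09
```

View pics/w10.png

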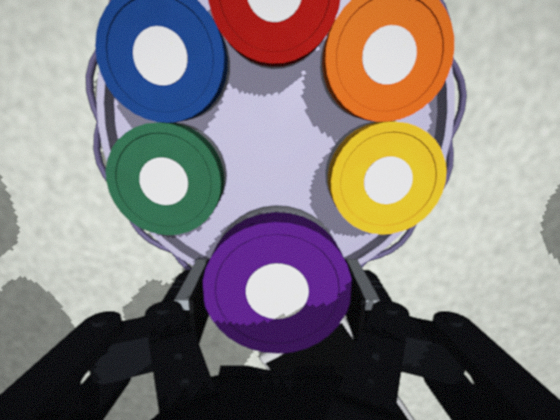

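Violet is centred between green (165,180) and yellow (388,180). I'll lower it slowly.

```bash
python3 -m jog '[-1,0,15,0,0,0, -1,0,28,0,0,0, -1,0,38,0,0,0, -1,0,45,0,0,0, -1,0,49,0,0,0, -1,0,51,0,0,0, -1,0,52,0,0,0, -1,0,52,0,0,0]'; python3 -m jog '[0,0,1,0,0,0, 0,0,1,0,0,0]' ; python3 -c "
from h import *
grab('wrist','w11');to(600,36,25,59.4);print(get_state()['contact_force'])"
```

```text
clock: 11.32
position: [0.6008, 0.0352, 0.0275]
ee_rot: [0.0, 0.266, 0.964, 0.0]
contact_force: [0.1, 0.2, 0.0]
width: 0.0612
clock: 11.58
position: [0.6006, 0.0352, 0.0264]
ee_rot: [0.0, 0.266, 0.964, 0.0]
contact_force: [-1.0, 0.4, 0.0]
width: 0.0614
at [600.6  35.2  26.4] jaw 59.2 shift [0.9 0.3 1.4] turn [ 0.   0.  -0.2] w 60.9 q6 -1.09
[0.2154309  0.44480486 0.18200163]
```

View pics/w11.png

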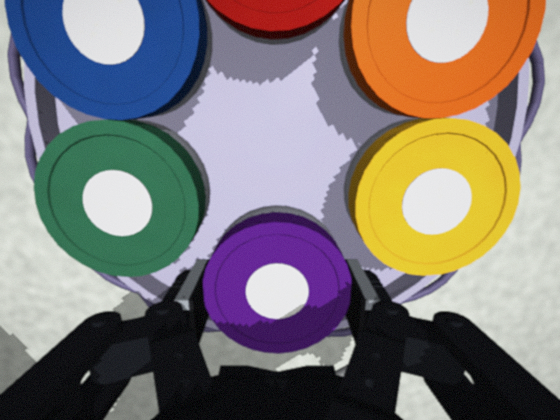

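Not down yet (no vertical force), so I'll lower it a millimetre at a time.

```bash
python3 -m jog '[0,0,1,0,0,0, 0,0,1,0,0,0]'; python3 -m jog '[0,0,1,0,0,0, 0,0,1,0,0,0]'
```

```text
clock: 11.88
position: [0.601, 0.0352, 0.0261]
ee_rot: [0.001, 0.266, 0.964, 0.0]
contact_force: [-0.6, 0.5, 4.1]
width: 0.0611
clock: 12.12
position: [0.6012, 0.0352, 0.0261]
ee_rot: [0.001, 0.266, 0.964, 0.0]
contact_force: [-2.6, 0.5, 10.7]
width: 0.0611
```

Violet is down on the floor (vertical force up to 10 N). I'll release it and rise, then line up outside the tin to push it inward.

```bash
python3 -m jog '[0,0,-1,0,0,0, 0,0,-1,0,0,0, 0,0,-1,0,0,0]' 0.21; python3 -m jog '[0,0,-12,0,0,0, 0,0,-30,0,0,0, 0,0,-50,0,0,0, 0,0,-50,0,0,0]'; python3 - <<'E'
from h import *
d=grab("wrist","w12"); w=white(d,(276,300),.034,60); print(w)
C=np.array([541,71]); rep(C,{'v':w[2]}); v=np.array(w[2])-C; a=np.arctan2(v[1],v[0]);u=v/np.hypot(*v)
p=C+(np.hypot(*v)+48)*u; print(p,np.degrees(a)); to(*p,80,np.degrees(a)+90);to(*p,38.5,np.degrees(a)+90); print(get_state()["qpos"])
E
```

```text
clock: 12.5
position: [0.6004, 0.0352, 0.0249]
ee_rot: [-0.0, 0.266, 0.964, -0.0]
contact_force: [0.7, -0.9, -0.3]
width: 0.0675
clock: 13.0
position: [0.6022, 0.0352, 0.0774]
ee_rot: [0.002, 0.266, 0.964, 0.001]
contact_force: [-0.3, 0.3, -0.3]
width: 0.0677
(array([275.8, 250.2]), 735, array([602.2,  35.2]))
v [602.2  35.2] R 70.9 ang 329.7
[643.63189155  10.96369743] -30.326239093885142
at [601.2  35.2  76.2] jaw 59.2 shift [-48.9   0.9  -3.7] turn [ 0.1  0.1 -0.5] w 67.4 q6 -1.09
at [601.2  35.2  76.2] jaw 59.2 shift [-48.8   0.9  37.8] turn [ 0.1  0.1 -0.5] w 67.4 q6 -1.09
[-5.70369085e-02  4.56400149e-01  1.69138755e+00  8.27040276e-05
  9.91693249e-01 -1.08968921e+00]
```

View pics/w12.png

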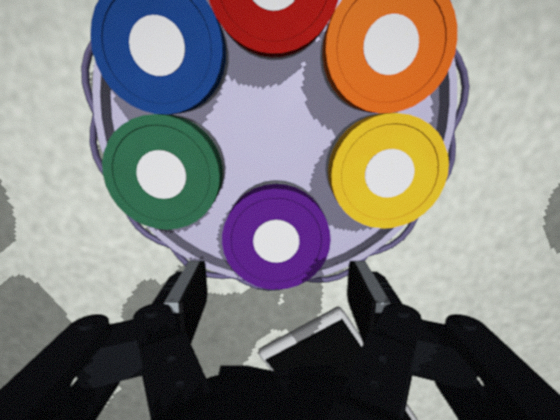

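```bash
python3 - <<'E'
from h import *
d=get_image("wrist"); w=white(d,(276,241),.034,25); print(w, lid(d,'violet',.034))
C=np.array([541,71]); P={'v':w[2]}
for k,n in dict(green=(161,174),yellow=(390,173),blue=(157,45),orange=(391,44)).items(): P[k]=white(d,n,.034,28)[2]
rep(C,P)
E
```

```text
(array([276.7, 243. ]), 1572, array([597.1,  38.2])) {'uv': array([276.4, 239.2]), 'cen': array([595. ,  39.4]), 'enc': array([596.2,  38.3]), 'r': 32.7, 'area': 7333}
v [597.1  38.2] R 65.0 ang 329.7
green [532.3   5.2] R 66.4 ang 262.5
yellow [594.4 110.6] R 66.5 ang 36.6
blue [480.7  41.4] R 67.2 ang 206.1
orange [537.6 137.4] R 66.5 ang 92.9
```

Violet stands at R 65, 329.7°. I'll narrow the jaws to about 20 mm and come down outside the rim, above its height, to push violet to the middle.

```bash
python3 -m jog '[-20,1,-4,0,0,0, -42,1,-4,0,0,0, -42,1,-4,0,0,0, -42,1,10,0,0,0, -42,1,25,0,0,0, -42,1,35,0,0,0, -42,1,38,0,0,0, -42,1,38,0,0,0]' 0.765; python3 - <<'E'
from h import *
d=grab("wrist","w13"); C=np.array([541,71]); a=np.radians(329.7);u=np.array([np.cos(a),np.sin(a)])
s=get_state(); print('R',(s["position"][:2]*1000-C)@u); to(*(C+41*u),38,59.7)
E
```

```text
clock: 14.1
position: [0.6371, 0.0147, 0.0371]
ee_rot: [-0.0, 0.266, 0.964, 0.0]
contact_force: [-1.0, -1.1, 0.2]
width: 0.0201
R 111.68408615798589
at [637.4  14.6  37.5] jaw 59.2 shift [70.7 -0.6 -0.6] turn [ 0.   0.  -0.5] w 20.4 q6 -1.12
```

View pics/w13.png

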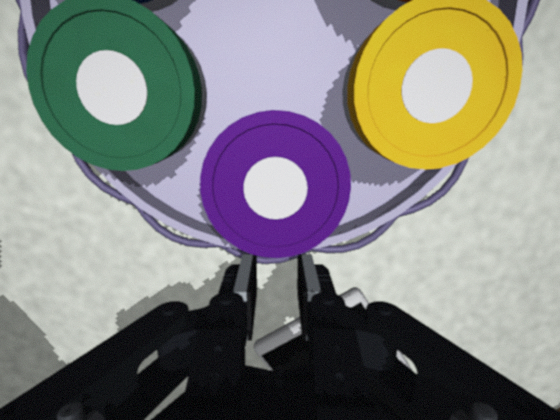

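The fingers sit right behind violet, which is centred at (275,188). Pushing inward now.

```bash
python3 -m jog '[7,0,0,0,0,0, 14,0,0,0,0,0, 21,0,0,0,0,0, 28,0,0,0,0,0, 35,0,0,0,0,0, 42,0,0,0,0,0, 49,0,0,0,0,0, 55,0,0,0,0,0, 60,0,0,0,0,0, 65,0,0,0,0,0]';python3 - <<'E'
from h import *
d=grab("wrist","w14"); C=np.array([541,71]); a=np.radians(329.7);u=np.array([np.cos(a),np.sin(a)])
s=get_state(); print('R',(s["position"][:2]*1000-C)@u); to(*(C+41*u),38,59.7)
P={}
w=white(d,(276,188),.034,40); print(w); rep(C,{'v':w[2]})
E
```

```text
clock: 15.4
position: [0.5806, 0.0484, 0.0371]
ee_rot: [-0.001, 0.266, 0.964, 0.0]
contact_force: [0.7, -0.2, 0.7]
width: 0.02
R 44.85463662486021
at [579.9  48.6  37.1] jaw 59.2 shift [ 3.9 -0.3 -0.9] turn [-0.  -0.1 -0.5] w 20.0 q6 -1.07
(array([276.7, 199.4]), 2923, array([545.1,  70.1]))
v [545.1  70.1] R 4.2 ang 347.6
```

View pics/w14.png

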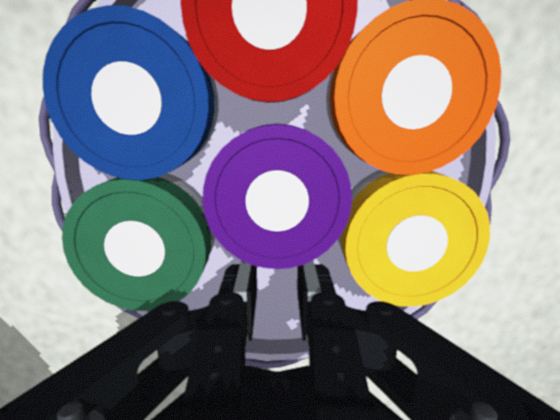

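Violet is about 4 mm short of the middle and everything is flat. I'll push 4 mm more, back off and rise.

```bash
python3 -m jog '[2,0,0,0,0,0, 4,0,0,0,0,0, 5,0,0,0,0,0, 5,0,0,0,0,0, 0,0,0,0,0,0, -6,0,-10,0,0,0, -6,0,-40,0,0,0, 20,0,-90,0,0,0, 50,0,-150,0,0,0, 50,0,-150,0,0,0]';python3 - <<'E'
from h import *
d=grab("wrist","w15"); to(540,-294,250)
E
```

```text
clock: 16.7
position: [0.5401, 0.0742, 0.1927]
ee_rot: [0.005, 0.265, 0.964, 0.002]
contact_force: [-0.3, -0.7, -0.7]
width: 0.02
at [539.6  73.8 190.9] jaw 59.2 shift [-189.  -315.5  -59.2] turn [ 0.2  0.3 -0. ] w 19.7 q6 -1.03
```

View pics/w15.png

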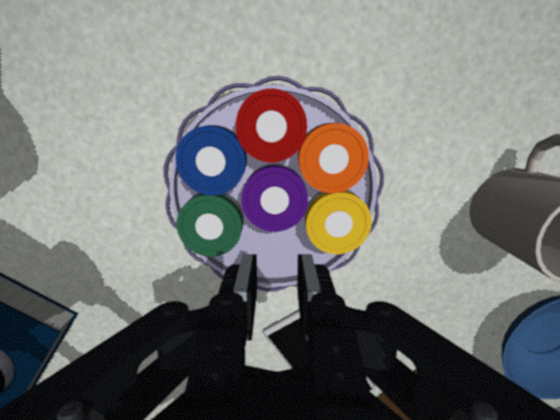

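```bash
python3 - <<'E'
from h import *
d=get_image("wrist"); C=np.array([541,71]); P={}
for k,n in dict(violet=(274,200),red=(271,126),orange=(334,159),yellow=(339,224),green=(209,226),blue=(210,161)).items(): P[k]=white(d,n,.034,14)[2]
rep(C,P)
v=np.array(P['violet'])
for k in P: print(k,round(float(np.hypot(*(np.array(P[k])-v))),1),end=' ')
E
```

```text
violet [541.1  71.7] R 0.7 ang 81.9
red [482.5 103.3] R 66.8 ang 151.1
orange [535.6 136.7] R 65.9 ang 94.7
yellow [593.1 112.2] R 66.4 ang 38.3
green [531.7   5.1] R 66.6 ang 262.0
blue [480.6  41.3] R 67.3 ang 206.2
violet 0.0 red 66.6 orange 65.2 yellow 65.9 green 67.3 blue 67.7
```

Violet is in the middle (R 0.7) and the other five are at R≈66, leaving a gap from 262° to 38° centred on 330°. Now for black.

```bash
python3 -m jog '[-30,-45,0,0,0,0, -60,-95,10,0,0,0, -90,-145,20,0,0,0, -120,-195,30,0,0,0, -150,-245,45,0,0,0, -175,-290,55,0,0,0, -194,-315,61,0,0,0, -194,-315,61,0,0,0, -194,-315,61,0,0,0]' 0;python3 - <<'E'
from h import *
d=grab("wrist","w16"); h=white(d,(276,270),.064,60); print(h); to(544.3,-295.9,55,60)
E
```

```text
clock: 17.92
position: [0.5428, -0.2959, 0.1247]
ee_rot: [-0.001, 0.266, 0.964, 0.001]
contact_force: [-0.3, 0.7, -0.3]
width: 0.0855
(array([310.2, 297.2]), 1965, array([ 590.3, -297.5]))
at [ 543.1 -295.4  125.3] jaw 59.2 shift [-1.5  0.2 70.3] turn [ 0.  -0.1 -0.8] w 85.5 q6 -1.64
```

View pics/w16.png

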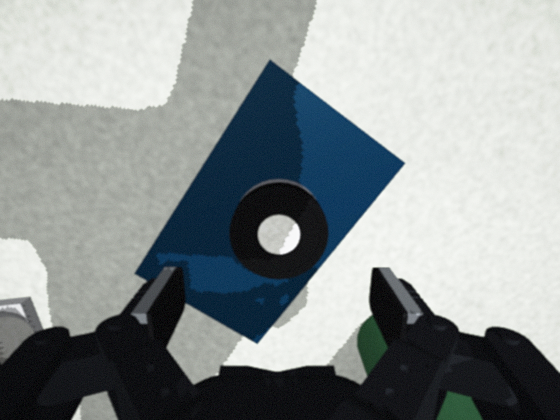

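Black is at (279,235), roughly centred, with a bit of the bottle showing at (375,350). I'll check black's position and the bottle clearance before descending.

```bash
python3 - <<'E'
from h import *
d=get_image("wrist"); t=get_image("top"); s=get_image("scene")
b=ray(d,(279,234.5),.064); print('black',b*1000)
print('bottle base top',ray(t,(330,176),.0)*1000,'scene',ray(s,(205,203),0)*1000)
cv2.imwrite("pics/s16.png",s["frame"][100:300,100:400,::-1])
p=b[:2]*1000+4*np.array([.866,-.5]); to(*p,55,60)
y=np.array([.5,.866]);print('finger tips',p+57*y,p-57*y)
E
```

```text
black [ 541.48388424 -292.18153049   64.        ]
bottle base top [ 701.78836081 -272.2110118     0.        ] scene [ 701.40678356 -282.54371354    0.        ]
at [ 543.6 -295.2  126.4] jaw 59.2 shift [-0.6  1.6 71.4] turn [ 0.  -0.  -0.8] w 85.4 q6 -1.64
finger tips [ 573.44788424 -244.81953049] [ 516.44788424 -343.54353049]
```

View pics/s16.png

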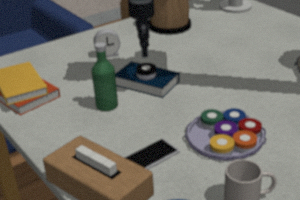

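The bottle is more than 100 mm away. Descending and gripping.

```bash
python3 -m jog '[0,1,25,0,0,0, 0,1,45,0,0,0, 0,1,58,0,0,0, 0,1,66,0,0,0, 0,1,71,0,0,0, 0,1,71,0,0,0, 0,1,71,0,0,0]';python3 - <<'E'
from h import *
d=grab("wrist","w17"); to(545,-294.2,55,60)
E
```

```text
clock: 19.0
position: [0.5444, -0.2958, 0.0558]
ee_rot: [0.001, 0.266, 0.964, -0.0]
contact_force: [-0.7, -0.3, -0.5]
width: 0.0851
at [ 544.4 -295.8   55.8] jaw 59.2 shift [0.3 1.7 0.8] turn [-0.   0.1 -0.8] w 85.0 q6 -1.64
```

View pics/w17.png

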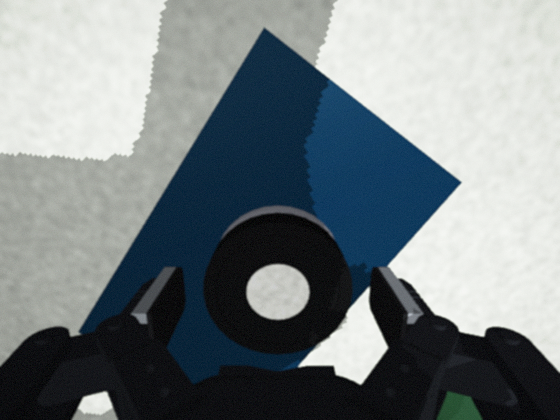

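Black at (277,292) is centred just as violet was. Gripping.

```bash
python3 -m jog '[0,0,0,0,0,0, 0,0,0,0,0,0, 0,0,0,0,0,0, 0,0,0,0,0,0, 0,0,-8,0,0,0, 0,0,-30,0,0,0, 0,0,-50,0,0,0, 0,0,-50,0,0,0]' 1 30; python3 - <<'E'
from h import *
d=grab("wrist","w18")
C=np.array([541,71]);a=np.radians(330.1); p=C+69.5*np.array([np.cos(a),np.sin(a)]); print(p); to(*p,90,60.1)
E
```

```text
clock: 20.05
position: [0.545, -0.2961, 0.1068]
ee_rot: [0.002, 0.266, 0.964, -0.001]
contact_force: [0.0, -0.8, -1.3]
width: 0.061
[601.24932405  36.35510209]
at [ 544.2 -295.6  105.6] jaw 59.2 shift [121.2 314.3  15.5] turn [-0.   0.1 -0.9] w 61.2 q6 -1.64
```

View pics/w18.png

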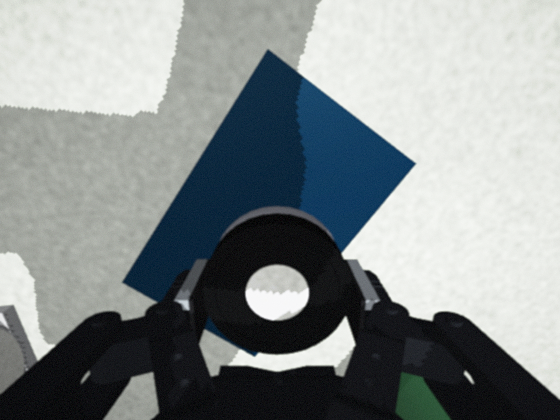

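```bash
python3 -m jog '[15,45,-10,0,0,0, 35,95,-10,0,0,0, 55,145,-10,0,0,0, 75,195,-10,0,0,-1, 95,245,0,0,0,-1, 112,290,5,0,0,-1, 121,310,10,0,0,-1, 121,314,15,0,0,-1, 121,314,15,0,0,-1, 121,314,15,0,0,-1]'; python3 - <<'E'
from h import *
d=grab("wrist","w19"); to(601.2,36.4,27,60.1)
E
```

```text
clock: 21.35
position: [0.6011, 0.0345, 0.0903]
ee_rot: [0.0, 0.258, 0.966, -0.0]
contact_force: [-0.2, 0.2, -0.9]
width: 0.061
at [601.2  34.6  90.5] jaw 60.1 shift [ 1.   1.6 63.5] turn [-0.  0. -0.] w 61.0 q6 -1.11
```

View pics/w19.png

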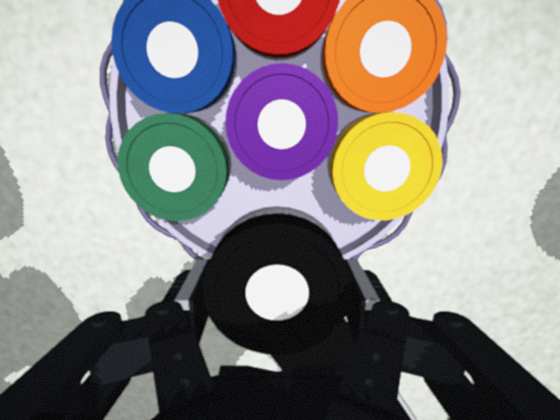

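Black is about 1.5 mm left of the gap's mid-line. I'll correct that while descending part-way, then look.

```bash
python3 -m jog '[1,1.5,15,0,0,0, 1,1.5,25,0,0,0, 1,1.5,27,0,0,0, 1,1.5,27,0,0,0, 1,1.5,27,0,0,0]'; python3 - <<'E'
from h import *
d=grab("wrist","w20"); to(601.2,36.4,27,60.1)
E
```

```text
clock: 22.02
position: [0.6013, 0.0379, 0.0636]
ee_rot: [0.0, 0.257, 0.966, 0.0]
contact_force: [-0.1, -0.1, -0.9]
width: 0.0608
at [601.3  37.9  63.7] jaw 60.2 shift [-0.6 -1.4 36.7] turn [0.  0.  0.1] w 61.0 q6 -1.10
```

View pics/w20.png

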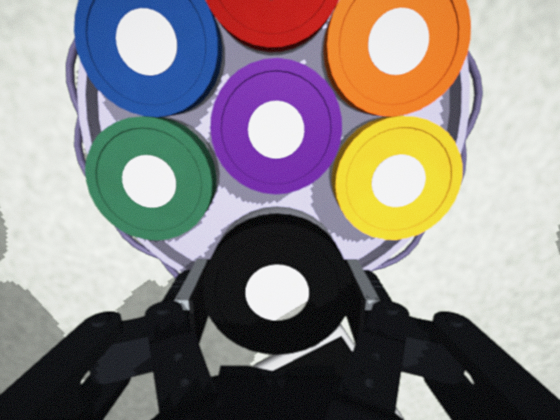

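```bash
python3 -m jog '[0,-1,10,0,0,0, 0,-1,18,0,0,0, 0,-1,24,0,0,0, 0,-1,28,0,0,0, 0,-1,31,0,0,0, 0,-1,33,0,0,0, 0,-1,34,0,0,0, 0,-1,35,0,0,0, 0,-1,35,0,0,0]'; python3 - <<'E'
from h import *
d=grab("wrist","w21"); to(601.2,36.4,26,60.1)
E
```

```text
clock: 23.2
position: [0.6005, 0.037, 0.0283]
ee_rot: [0.0, 0.257, 0.966, 0.0]
contact_force: [0.2, 0.7, -1.3]
width: 0.0609
at [600.6  37.   28.4] jaw 60.2 shift [-0.8 -0.2  2.4] turn [0.  0.  0.1] w 60.8 q6 -1.10
```

View pics/w21.png

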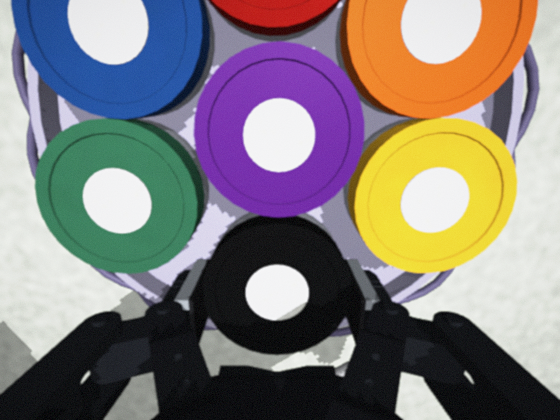

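Black is entering cleanly with clearance to green and yellow, and no contact force. Last millimetres down.

```bash
python3 -m jog '[0,0,1,0,0,0, 0,0,1,0,0,0]'; python3 -m jog '[0,0,1,0,0,0, 0,0,1,0,0,0]'; python3 -m jog '[0,0,1,0,0,0, 0,0,1,0,0,0]'
```

```text
clock: 23.5
position: [0.6005, 0.037, 0.0273]
ee_rot: [-0.0, 0.257, 0.966, 0.0]
contact_force: [-0.1, -0.0, -1.5]
width: 0.0613
clock: 23.75
position: [0.6004, 0.037, 0.0262]
ee_rot: [-0.0, 0.257, 0.966, 0.0]
contact_force: [0.7, 0.2, -0.6]
width: 0.0611
clock: 24.0
position: [0.6007, 0.037, 0.0257]
ee_rot: [0.0, 0.257, 0.966, 0.0]
contact_force: [0.2, -0.1, 1.9]
width: 0.0612
```

```bash
python3 -m jog '[0,0,0.5,0,0,0, 0,0,0.5,0,0,0]'; python3 -m jog '[0,0,0,0,0,0, 0,0,0,0,0,0, 0,0,0,0,0,0]' 0.225;  python3 -m jog '[0,0,-10,0,0,0, 0,0,-25,0,0,0, 10,0,-50,0,0,0, 30,0,-100,0,0,0, 60,0,-160,0,0,0, 90,0,-220,0,0,0, 90,0,-220,0,0,0]' ; python3 - <<'E'
from h import *
d=grab("wrist","w22"); grab("scene","s22")
C=np.array([541,71]); C0=proj(d,[C[0]/1e3,C[1]/1e3,.034]); print(C0)
E
```

```text
clock: 24.25
position: [0.6008, 0.037, 0.0256]
ee_rot: [0.0, 0.257, 0.966, 0.0]
contact_force: [-1.7, -0.2, 4.3]
width: 0.0607
clock: 24.62
position: [0.6004, 0.037, 0.0246]
ee_rot: [-0.0, 0.257, 0.966, 0.0]
contact_force: [-0.3, -0.7, 0.5]
width: 0.0662
clock: 25.5
position: [0.5232, 0.0827, 0.2508]
ee_rot: [0.005, 0.257, 0.966, 0.002]
contact_force: [0.3, -0.5, -0.5]
width: 0.0661
[[274.06967246 201.70243954]]
```

View pics/w22.png

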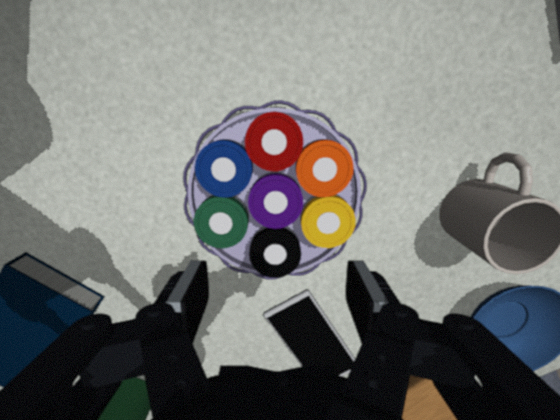

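View pics/s22.png

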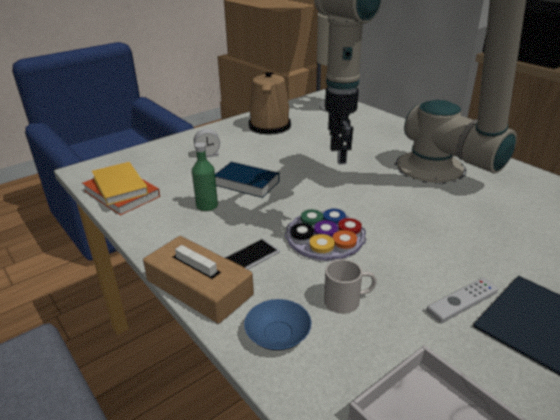

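All seven look seated: black (275,254), violet (275,202) in the middle, five round it. I'll measure, then clear the arm for a before/after check of the bystanders.

```bash
python3 -m jog '[60,100,-20,0,0,0, 120,200,-20,0,0,0, 120,250,-20,0,0,0, 120,250,-20,0,0,0, 120,250,-20,0,0,0, 120,250,-20,0,0,0, 120,250,-20,0,0,0]' >/dev/null; python3 - <<'E'
from h import *
t0=cv2.imread("pics/top0.png")[:,:,::-1]; t=grab("top","t23"); s=get_image("scene"); s0=cv2.imread("pics/scene0.png")[:,:,::-1]
cv2.imwrite("pics/t23z.png",cv2.resize(t["frame"][120:260,110:370],None,fx=3,fy=3,interpolation=cv2.INTER_CUBIC)[:,:,::-1])
cv2.imwrite("pics/s23z.png",cv2.resize(s["frame"][190:280,270:390],None,fx=6,fy=6,interpolation=cv2.INTER_CUBIC)[:,:,::-1])
g=lambda i:cv2.cvtColor(np.ascontiguousarray(i),cv2.COLOR_RGB2GRAY).astype(np.float32)
# bystander patches: template match of initial scene patch in the final view
for k,(u,v,w,h) in dict(book=(244,180,34,18),remote=(462,298,38,24),mug=(347,285,30,28),bottle=(204,180,16,36),phone=(252,255,28,18),clock=(206,142,16,16)).items():
    p=g(s0)[v-h:v+h,u-w:u+w]; a=g(s["frame"])[v-h-4:v+h+4,u-w-4:u+w+4]; r=cv2.matchTemplate(a,p,cv2.TM_CCOEFF_NORMED); _,m,_,l=cv2.minMaxLoc(r); print(k,round(m,3),l[0]-4,l[1]-4)
print(get_state()["clock"],get_state()["position"])
E
python3 - <<'E'
from h import *
import cv2
f=cv2.imread("pics/w22.png")
E
```

```text
book 0.915 0 0
remote 0.996 0 0
mug 0.896 0 0
bottle 0.995 0 0
phone 0.936 1 0
clock 0.993 0 0
26.575 [0.5427206  0.35676153 0.26411235]
```

View pics/t23z.png

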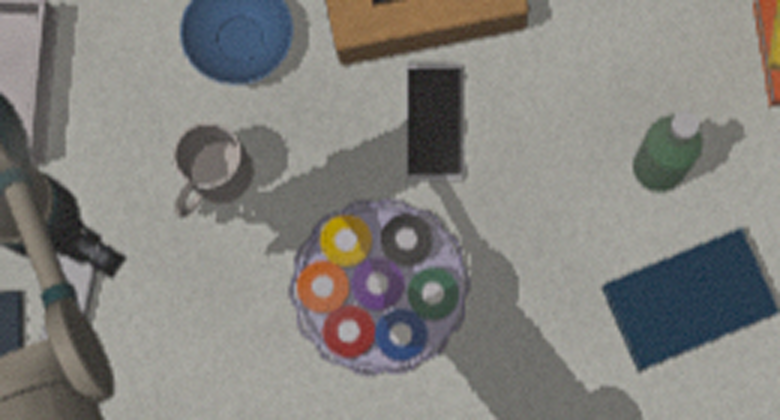

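View pics/s23z.png

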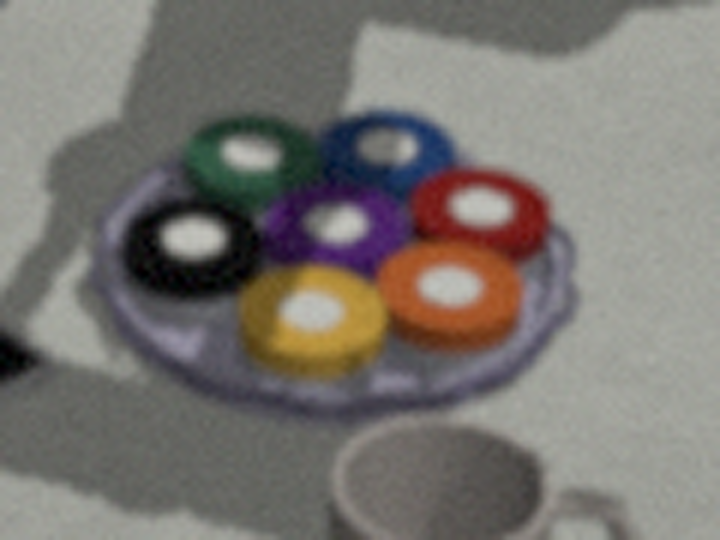

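```bash
python3 - <<'E'
from h import *
t=get_image("top"); C=np.array([541,71]); P={}
h=cv2.cvtColor(t["frame"],cv2.COLOR_RGB2HSV)
for k,n in dict(violet=(236,214),black=(245,200),yellow=(225,200),orange=(217,215),red=(226,230),blue=(243,231),green=(254,217)).items():
    roi=np.zeros(h.shape[:2],np.uint8); cv2.circle(roi,n,5,1,-1); m=((h[...,1]<70)&(h[...,2]>115)).astype(np.uint8)*roi
    n_,l,st,ce=cv2.connectedComponentsWithStats(m)
    if n_>1:
        i=1+np.argmax(st[1:,4]); P[k]=ray(t,ce[i],.034)[:2]*1000; print(k,st[i,4],end=' ')
rep(C,P)
for k in P: print(k,round(float(np.hypot(*(P[k]-P['violet']))),1),end=' ')
E
```

```text
violet 46 black 42 yellow 39 orange 41 red 42 blue 38 green 42 violet [543.   71.9] R 2.2 ang 24.5
black [598.5  38. ] R 66.3 ang 330.2
yellow [594.2 110.2] R 66.1 ang 36.3
orange [537.7 134.8] R 63.8 ang 92.9
red [485.2 101.8] R 63.7 ang 151.1
blue [482.5  41.1] R 65.7 ang 207.1
green [535.    4.4] R 66.8 ang 264.9
violet 0.0 black 65.0 yellow 63.9 orange 63.1 red 65.0 blue 67.9 green 68.0
```

```bash
python3 -c "
from rig import *
print(sign_off())"
```

```text
the job is handed in; nothing more can be done
None
```

All seven tins are in the tray, with violet in the middle and the other six round it, and the job was handed in at about 27 s of the 69 s allowed.

I slid the five tins apart inside the tray with the fingers, without lifting any. I set violet in the gap and pushed it to the middle, then set black in the same gap. Both touched the floor gently, at 11 N or less, before I let go.

**Tin positions:** the last top view put violet about 2 mm from the middle. The other six are 63–68 mm from it. A tin against the wall sits 66 mm out, and one touching the middle tin sits 62 mm out.

**Flatness:** every tin looks flat in the final pictures, but I judged that by eye only.

**Bystanders:** a before-and-after comparison in the scene view showed no shift for the book, remote, mug, bottle and clock. The phone came out 1 pixel off, which I put down to the arm's shadow falling across it; nothing touched it.

**Disagreement:** the top and wrist cameras differed by up to about 3 mm on individual tins, roughly the stated calibration error. The ring is also not quite even: about 11 mm is left on each side of black, while the other neighbours nearly touch.

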